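Make up two compass adjuster's kits

TASK

Make up two adjuster's kits: the oblong tray gets the long thin magnet and the gimbal ring, the round tray gets the short thick magnet and the sight vane, each lying flat (the vane standing upright) on the tray floor and not on top of one another. The magnets are held in their rack by a retaining bar: before taking them, lift the bar out of its two open brackets and lay it, grip upward, in the two forks of the empty bar rest. Leave everything released and at rest.

Things in the scene. Friction and masses are not known exactly. Their poses are not given: they have to be found in the camera images.
- bar: Aluminium retaining bar, 230 mm long (y), 14 mm wide (x), 10 mm thick, with an upright grip block on its middle, 12 mm thick (x), 40 mm long (y), from 10 to 42 mm above the underside. About 0.14 kg. Origin: centre of the underside; z up. At the start it lies across the rack, its ends in the two open brackets, free to lift straight up
- rack: Fixed oak rack, 120 (x) x 230 mm (y), base plate 8 mm thick. Origin: centre of underside. Rails at x = -28 and +28 mm (8 mm wide, tops 26 mm up) carry the magnets, lying along x at y = -38 and +38 mm between stubs 36 mm high; between the rails it is open down to the plate. Brass brackets at y = -100 and +100 mm hold the bar along y: seats 50 mm up, slots 24 mm wide, open-topped, ears to 64 mm
- long_magnet: Long thin corrector magnet: square steel bar 130 x 14 x 14 mm with brass ends, about 0.19 kg. Origin: its centre; its x runs along its length. Lies in one of the rack's two seats (either), under the bar
- short_magnet: Short thick corrector magnet: square steel bar 80 x 22 x 22 mm with brass ends, about 0.29 kg. Origin: its centre; its x runs along its length. Lies in the rack's other seat, under the bar
- bar_rest: Fixed empty rest for the bar: oak foot 56 (x) x 150 mm (y) with brass forks at y = -60 and +60 mm (14 mm wide in y); fork seats 30 mm up, slots 32 mm wide in x, open at the top, ears to 44 mm. Origin: centre of underside. The bar lies along the rest's y, its middle over the rest's middle (within 30 mm lengthwise), either way round
- oblong_tray: Fixed oblong light wood tray, outside 186 mm (x) by 148 mm (y), 22 mm high, walls 6 mm, floor 6 mm thick (its top 6 mm above the origin). Origin: centre of the underside. For the long magnet and the gimbal ring
- round_tray: Fixed round light wood tray, outside diameter 184 mm, 22 mm high, wall 5 mm, floor 6 mm thick (its top 6 mm above the origin). Origin: centre of the underside. For the short magnet and the sight vane
- gimbal_ring: Plain nickel gimbal ring lying flat on the bench: outer diameter 56 mm, inner diameter 42 mm, 16 mm high, about 0.07 kg. Origin: centre of its underside; z up
- sight_vane: Aluminium sight vane standing on the bench: round foot 44 mm across and 8 mm thick, on it an upright frame 10 mm thick (its x) and 34 mm wide (y), solid from 8 to 48 mm up, then two thin posts with a cross piece, top at 80 mm. About 0.13 kg. Origin: centre of the underside; z up
Not all that is in view belongs to the job. Of the things that look like the sight_vane, the middle-sized one is meant.

How it is judged (in metres and radians):
On the way:
1. the bar lies released in the forks of its rest while both magnets are still in the rack (z of bar in the frame of bar_rest between 0.026 and 0.034 m and y of bar in the frame of bar_rest between -0.03 and 0.03 m and x of bar in the frame of bar_rest between -0.014 and 0.014 m and angle between bar's own z axis and vertical below 0.1 rad and linear speed of bar below 0.02 m/s and angular speed of bar below 0.2 rad/s and contact force between the fingers and bar below 0.1 N and horizontal distance between each of long_magnet, short_magnet and rack below 0.06 m and z of long_magnet in the frame of rack between 0.025 and 0.045 m and z of short_magnet in the frame of rack between 0.025 and 0.045 m), for 0.2 s.
At the end, for the whole second after the job is handed in: Bar seated in both rest forks (4 mm; middle within 30 mm), grip up; long magnet and ring flat on the oblong tray floor; short magnet flat and vane upright on the round tray floor (heights within 4 mm, tilt under 0.1 rad, centres inside the walls); all five at rest (z of bar in the frame of bar_rest between 0.026 and 0.034 m and y of bar in the frame of bar_rest between -0.03 and 0.03 m and x of bar in the frame of bar_rest between -0.014 and 0.014 m and angle between each of bar, gimbal_ring, sight_vane's own z axis and vertical below 0.1 rad and z of long_magnet in the frame of oblong_tray between 0.009 and 0.017 m and angle between long_magnet's own x axis and vertical between 1.47 and 1.67 rad and x of long_magnet in the frame of oblong_tray between -0.087 and 0.087 m and y of long_magnet in the frame of oblong_tray between -0.068 and 0.068 m and z of short_magnet in the frame of round_tray between 0.013 and 0.021 m and angle between short_magnet's own x axis and vertical between 1.47 and 1.67 rad and horizontal distance between each of short_magnet, sight_vane and round_tray below 0.087 m and x of gimbal_ring in the frame of oblong_tray between -0.087 and 0.087 m and y of gimbal_ring in the frame of oblong_tray between -0.068 and 0.068 m and z of gimbal_ring in the frame of oblong_tray between 0.002 and 0.01 m and z of sight_vane in the frame of round_tray between 0.002 and 0.01 m and linear speed of each of bar, long_magnet, short_magnet, gimbal_ring, sight_vane below 0.02 m/s and angular speed of each of bar, long_magnet, short_magnet, gimbal_ring, sight_vane below 0.2 rad/s); the robot touches nothing.
It also fails if it takes over 130 s, if anything falls off the work surface, if the arm or the gripper's body presses on something with over 40 N, if the wrist force passes 120 N, or if a joint passes its speed limit or range.

ROBOT

A 6-joint arm with a two-finger parallel gripper is mounted at the origin on the work surface. World frame = base frame: x ahead of the robot, y to its left, z up, the work surface at z = 0. Lengths are in mm, angles in rad, forces in N, time in s.
With the tool pointing down it reaches from about 350 to 975 mm from the base axis. Payload 7.1 kg.
Tool frame: the origin (TCP) lies between the finger pads; the fingertips stand 14 mm ahead of it and the grasp point (between the pads) lies 5 mm behind it; z points along the fingers, y is the line along which they close (so a half turn about z gives the same grasp; the last joint's range is limited). The gripper opens to 88 mm and grips with 3 to 60 N. Pads are 20 mm wide; open, the fingers measure 115 mm over their backs; the gripper's body (75 mm by 178 mm) begins 61 mm behind the grasp point.
Start: joints at [1.281, 0.423, 1.63, -0, 1.089, -0.019], TCP at [167.157, 602.215, 236.675] pointing down, gripper open.
Joint ranges: [-3, 3], [-0.9, 2.11], [0.09, 2.58], [-1.31, 4.45], [0.11, 2.69], [-2.54, 2.54]. Speed limits (rad/s): [2.39, 2.39, 3.01, 3.14, 3.14, 3.14].

INTERFACE

Orientations are given as a rotation vector (axis times angle).
In Python, from workcell import ctrl gives the robot as it stands. The module is installed in compiled form; this text tells all that it offers.
- The arm moves only by the tool servo_tool, never from a script. Its argument "plan" is a list of rows, each a list of 3 entries, a list of its own where there are three numbers: the closure, from 0 (fully open) to 1 (shut), then the shift along the world's x, y, z in mm, then the turn about the world's z in degrees. In form: [[hand, [x, y, z], yaw], ...]. A call has 1 to 10 rows; each row is the pose to reach, as a shift and turn from the pose commanded when the call began; what a row does not reach only later rows make up. A row lasts 1/12 s, in which the tool goes at most 41.7 mm and 7.16 degrees, less where a joint would pass 70% of its speed; a pose out of reach is approached as far as the arm can. A call with a gripper value outside its range is refused whole. The fingers move at their own pace and stop on an object; the grip force is fixed at half the most. Time passes only in rows, so rows that repeat a pose let the fingers close. It gives the time, the measured TCP pose, the force, the opening and the grip force at its end, in the units of the state.
- ctrl.get_obs(): the state, without advancing time (a new reading comes with each control period).
- ctrl.get_image(name): name is "side" or "top" or "wrist"; returns the picture (400x640x3 uint8, blue, green, red); there is no depth.
- ctrl.camera_info(name): a dict with "fovy" (degrees; the focal length in pixels is half the picture's height over the tangent of half this angle, whatever the lens; pixels are square), "cx", "cy" (the principal point, pixels), "rvec" (rotation vector, rad) and "tvec" (3), from world to camera coordinates, as OpenCV has them; the wrist camera has in their place "T_tool_cam" (4x4, takes a point from camera to tool coordinates, whose origin is the TCP and whose axes are the flange's). Camera axes: x right, y down, z forward; pixel columns grow to the right and rows downward; lengths in mm; the calibration is good to about 2 mm. A picture is of the moment at which its call begins: read the wrist's pose just before it. camera_info takes no time and is no camera call.
- ctrl.close_job(): hands the job in; it is judged then, once.
The state is a dict: "t": time; "qpos": joint angles; "qvel": joint speeds; "joint_torque": joint torques, N m; "ee_pos": TCP position; "orientation": TCP orientation; "ft_force": force on the tool from outside, world axes, zero at the start; "moment": the same for the moment, N m; "width": finger opening in mm; "grasp_force": force on a finger pad.
Only numpy, scipy, OpenCV 4.12 (cv2) and the standard library are available. Lean on these libraries where they do the work, as an engineer would, in place of code of your own. Each camera call takes 0.05 s, during which the arm holds its last target. There are 200 camera calls.

## Working session

There is one attempt and no reset: what is moved stays moved. The work goes in short steps, Python scripts to look and compute and a tool call to move; the robot and the scene stay as the last step left them, time stands still between calls to the robot, and variables do not carry over. Pictures are saved under pics/ and viewed, at most 14 in all, crops included, and the job is handed in when it is done.

Besides the shell and the picture viewer there is one more tool, called as name(argument=value, ...) on one line, values as JSON. servo_tool: Moves the arm, as the interface text tells. Its arguments: {"type":"object","properties":{"plan":{"type":"array"}},"required":["plan"]}

```bash
mkdir -p pics; cat > h.py <<'E'
import numpy as np, cv2
from workcell import ctrl
def cam(name, obs=None):
    i=ctrl.camera_info(name); f=200/np.tan(np.radians(i['fovy'])/2)
    if 'rvec' in i:
        R=cv2.Rodrigues(np.array(i['rvec'],float))[0]; t=np.array(i['tvec'],float).ravel()
        return f,i['cx'],i['cy'],R,t,-R.T@t
    T=np.array(i['T_tool_cam']); o=obs or ctrl.get_obs()
    Rt=cv2.Rodrigues(np.array(o['orientation'],float))[0]; W=np.eye(4); W[:3,:3]=Rt; W[:3,3]=o['ee_pos']
    M=W@T; R=M[:3,:3].T
    return f,i['cx'],i['cy'],R,-R@M[:3,3],M[:3,3]
def ray(c,u,v):
    f,cx,cy,R,t,C=c; d=R.T@np.array([(u-cx)/f,(v-cy)/f,1]); return C,d/np.linalg.norm(d)
def plane(c,u,v,z):
    C,d=ray(c,u,v); return C+d*(z-C[2])/d[2]
def proj(c,p):
    f,cx,cy,R,t,C=c; q=R@np.array(p,float)+t; return np.array([cx+f*q[0]/q[2],cy+f*q[1]/q[2]])
def tri(c1,p1,c2,p2):
    A,a=ray(c1,*p1);B,b=ray(c2,*p2)
    s=np.linalg.lstsq(np.c_[a,-b],B-A,rcond=None)[0]; X=A+a*s[0];Y=B+b*s[1]
    return (X+Y)/2,np.linalg.norm(X-Y)
E
python3 - <<'E'
from h import *
print(ctrl.get_obs())
for n in ('top','side','wrist'):
    im=ctrl.get_image(n); cv2.imwrite(f'pics/{n}0.png',im); c=cam(n); print(n,c[0],c[1:3],c[5].round(1), c[3].round(3).tolist())
E
```

```text
{'t': 0.0, 'qpos': array([ 1.28096756e+00,  4.23839723e-01,  1.63068166e+00, -1.27538133e-05,
        1.08859274e+00, -1.90225533e-02]), 'qvel': array([ 0.00030371,  0.00063585, -0.00018663,  0.00072177,  0.00081543,
       -0.00089202]), 'joint_torque': array([ 1.92716194e-03, -5.44618142e+01, -2.73647600e+01,  6.44974876e-02,
        2.27526360e-02, -1.34211159e-04]), 'ee_pos': array([167.0329648 , 601.7154966 , 235.90565452]), 'orientation': array([-4.24043351e-01, -3.11261720e+00,  2.36403496e-03]), 'ft_force': array([ 0.66971197, -0.69744524, -0.20038653]), 'moment': array([ 0.02100966, -0.02399146,  0.01948251]), 'grasp_force': 0.0, 'width': 87.98519154692084}
top 382.6406804612951 (319.3200588851808, 199.98847466169207) [ 416.4   -8.4 1048.7] [[-0.022, -0.999, -0.03], [-0.984, 0.027, -0.175], [0.175, 0.026, -0.984]]
side 410.67275628542905 (325.74761289524037, 195.15826639897546) [ 214.4 -505.2  683.4] [[0.803, -0.596, -0.015], [-0.426, -0.556, -0.713], [0.417, 0.579, -0.701]]
wrist 340.0692963809243 (320.3789414928089, 203.9967021026053) [ 88.4 624.6 383.9] [[0.268, 0.963, -0.001], [0.92, -0.256, 0.296], [0.285, -0.08, -0.955]]
```

```bash
python3 -c "
import cv2
for n in ('top',):
  a=cv2.imread(f'pics/{n}0.png'); cv2.imwrite(f'pics/{n}0b.png',cv2.resize(a,(800,500),interpolation=cv2.INTER_CUBIC))"
```

```text
(no output)
```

View pics/top0.png

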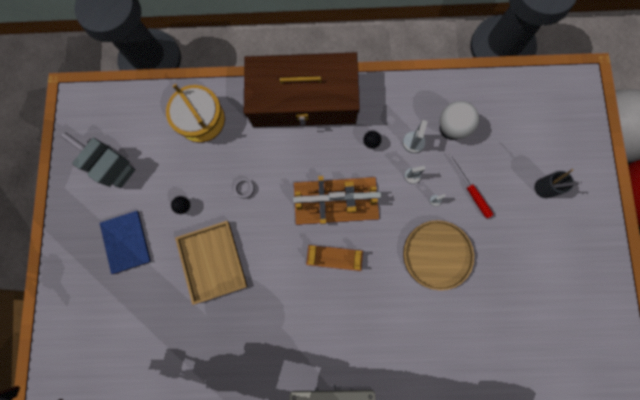

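View pics/side0.png

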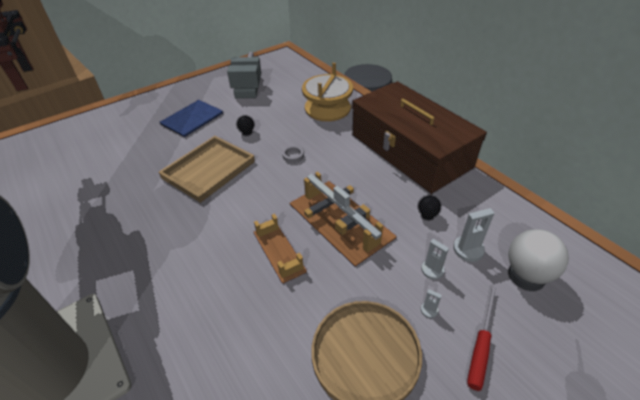

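The top view shows the rack at (337,200) with the bar across it, the bar rest at (335,257), the oblong tray at (211,262) and the round tray at (439,255). The ring is at (245,187), and the three vanes are at (414,140) large, (414,174) middle and (437,198) small. The side view agrees, with the middle vane at (434,257).

```bash
python3 - <<'E'
from h import *
c=cam('top');s=cam('side')
for n,u,v,z in [('rack',337,200,8),('rest',335,258,20),('obl',211,262,22),('round',439,255,22),('ring',245,187,16),('vaneM foot',413,177,8),('vaneL foot',413,143,8),('vaneS foot',436,200,6),('bar L',294,200,60),('bar R',381,197,60),('ball',372,139,15),('sphere',459,121,40),('box front',302,125,60)]:
    print(n,plane(c,u,v,z).round(0))
for n,a,b in [('vaneM top',(419,169),(438,238)),('vaneL top',(421,125),(482,212)),('vaneS top',(440,195),(434,288)),('barL',(295,199),(310,180)),('barR',(380,196),(378,240))]:
    p,e=tri(c,a,s,b); print(n,p.round(0),e.round(1))
E
```

```text
rack [600. -30.   8.]
rest [442. -19.  20.]
obl [439. 312.  22.]
round [ 444. -293.   22.]
ring [643. 224.  16.]
vaneM foot [ 660. -242.    8.]
vaneL foot [ 758. -248.    8.]
vaneS foot [ 594. -301.    6.]
bar L [594.  84.  60.]
bar R [ 596. -144.   60.]
ball [ 771. -133.   15.]
sphere [ 806. -370.   40.]
box front [801.  60.  60.]
vaneM top [ 658. -237.  101.] 1.2
vaneL top [ 771. -247.  106.] 5.6
vaneS top [ 595. -294.   66.] 2.7
barL [597.  84.  45.] 5.1
barR [ 601. -143.   45.] 0.9
```

servo_tool(plan=[[0,[40,-40,65],-7],[0,[60,-80,65],-14],[0,[80,-115,65],-21],[0,[102,-150,65],-28],[0,[124,-185,65],-35],[0,[146,-220,65],-42],[0,[168,-255,65],-49],[0,[190,-290,65],-56],[0,[212,-325,65],-63],[0,[234,-360,65],-70]])

```text
t: 0.98
ee_pos: [384.3, 268.0, 301.7]
orientation: [2.139, 2.301, 0.0]
ft_force: [-0.1, 0.8, -0.3]
width: 87.8
grasp_force: 0.0
```

servo_tool(plan=[[0,[20,-34,0],-4.5],[0,[40,-68,0],-4.5],[0,[60,-102,0],-4.5],[0,[80,-136,0],-4.5],[0,[100,-170,0],-4.5],[0,[120,-204,0],-4.5],[0,[140,-238,0],-4.5],[0,[159,-267,0],-4.5],[0,[159,-267,0],-4.5],[0,[159,-267,0],-4.5]])

```text
t: 1.82
ee_pos: [543.1, 1.4, 301.1]
orientation: [-2.225, -2.217, 0.001]
ft_force: [-0.4, 0.1, 0.9]
width: 87.5
grasp_force: 0.0
```

```bash
python3 - <<'E'
from h import *
o=ctrl.get_obs(); im=ctrl.get_image('wrist'); cv2.imwrite('pics/w1.png',im); import pickle; pickle.dump(o,open('w1.pkl','wb'))
print(o['t'],o['ee_pos'],o['orientation'],o['qpos'].round(3)); print(cam('wrist',o)[5])
E
```

```text
1.8167 [543.11669156   1.36349145 301.12548839] [-2.22474000e+00 -2.21713795e+00  8.88593224e-04] [-0.019  0.231  1.748  0.     1.163 -0.016]
[543.26490442  83.5496295  448.95692781]
```

View pics/w1.png

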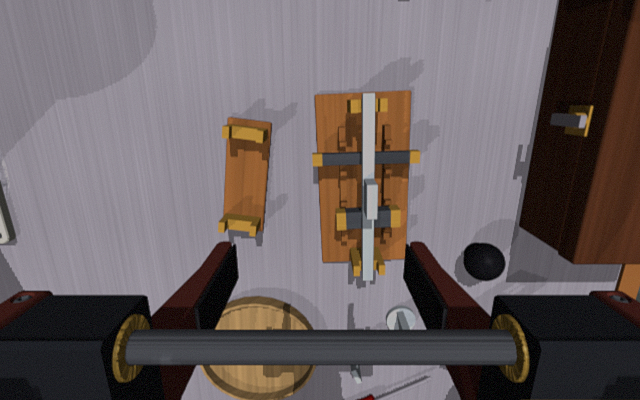

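The wrist view shows the rack at (362,178) with the bar along image vertical, its grip at (371,200). The long magnet is in the upper seat, y=158, and the short one in the lower seat, y=217. The rest is at (247,178), slightly turned. I'll take a second viewpoint next, to get heights.

servo_tool(plan=[[0,[20,35,-10],0],[0,[40,70,-20],0],[0,[55,90,-20],0],[0,[55,90,-20],0],[0,[55,90,-20],0]])

```text
t: 2.28
ee_pos: [597.0, 95.1, 281.2]
orientation: [-2.217, -2.225, 0.001]
ft_force: [-0.4, 0.1, -0.1]
width: 87.9
grasp_force: 0.0
```

```bash
cat > feat.py <<'E'
from h import *
import pickle
def blobs(mask,amin=25):
    n,l,st,ce=cv2.connectedComponentsWithStats(mask.astype(np.uint8),connectivity=8)
    out=[]
    for i in range(1,n):
        if st[i,4]>=amin:
            r=cv2.minAreaRect(np.argwhere(l==i)[:,::-1].astype(np.float32)); out.append((ce[i].round(1).tolist(),int(st[i,4]),np.round(r[0],1).tolist(),np.round(r[1],1).tolist(),round(r[2],1)))
    return out
def masks(im):
    h=cv2.cvtColor(im,cv2.COLOR_BGR2HSV).astype(int); H,S,V=h[...,0],h[...,1],h[...,2]
    return dict(brass=(H>15)&(H<30)&(S>150)&(V>90), oak=(H>4)&(H<16)&(S>110)&(V>60), white=(S<45)&(V>165))
E
python3 - <<'E'
from feat import *
o=ctrl.get_obs(); im=ctrl.get_image('wrist'); cv2.imwrite('pics/w2.png',im); pickle.dump(o,open('w2.pkl','wb')); print(o['ee_pos'])
for n in ('w1','w2'):
    im=cv2.imread(f'pics/{n}.png'); im[290:]=0
    for k,m in masks(im).items():
        print(n,k)
        for b in blobs(m,40): print('  ',b)
E
```

```text
[597.02278553  95.11569102 281.1518891 ]
w1 brass
   ([354.9, 105.8], 160, [355.0, 106.0], [14.0, 10.0], 90.0)
   ([383.5, 104.5], 112, [383.5, 104.5], [13.0, 7.0], 90.0)
   ([588.2, 120.5], 110, [588.0, 120.5], [3.7, 32.0], 12.8)
   ([244.2, 132.6], 561, [243.2, 132.5], [42.1, 15.8], 8.6)
   ([414.2, 156.4], 110, [414.5, 156.0], [12.0, 9.0], 90.0)
   ([317.3, 159.3], 121, [317.5, 159.0], [9.0, 14.0], 0.0)
   ([395.2, 216.1], 223, [395.0, 215.5], [23.0, 10.0], 90.0)
   ([340.4, 219.3], 221, [340.0, 219.0], [22.0, 10.0], 90.0)
   ([239.3, 222.6], 587, [238.5, 223.6], [39.2, 19.6], 7.4)
   ([355.7, 261.0], 214, [356.0, 260.9], [28.4, 8.7], 82.9)
   ([378.4, 260.5], 199, [379.0, 260.5], [27.0, 10.0], 90.0)
w1 oak
   ([617.7, 177.2], 9713, [606.5, 144.5], [289.0, 65.0], 90.0)
   ([393.7, 121.4], 1818, [392.5, 121.0], [60.0, 35.0], 90.0)
   ([337.2, 123.7], 2463, [338.0, 122.5], [59.0, 46.0], 90.0)
   ([246.4, 172.9], 3468, [246.0, 173.9], [43.0, 110.5], 3.6)
   ([394.1, 212.0], 2001, [391.0, 210.8], [31.5, 97.0], 2.7)
   ([338.4, 209.1], 3226, [339.5, 213.0], [96.0, 43.0], 90.0)
   ([378
[... 2547 characters left out ...]
  ([376.7, 162.3], 48, [377.2, 163.0], [3.9, 22.3], 4.8)
   ([71.2, 170.7], 51, [71.6, 172.2], [21.8, 5.1], 78.7)
   ([36.7, 193.4], 76, [36.6, 194.6], [44.6, 2.9], 76.4)
   ([27.8, 210.3], 95, [27.6, 209.5], [65.3, 2.1], 74.7)
   ([320.7, 219.8], 878, [320.8, 220.5], [77.4, 11.5], 88.0)
   ([110.5, 223.0], 102, [110.8, 223.9], [61.0, 2.4], 78.7)
   ([104.4, 245.9], 327, [103.9, 244.2], [91.0, 8.4], 79.5)
   ([39.9, 237.0], 145, [41.1, 237.1], [61.4, 6.1], 75.1)
   ([71.4, 232.9], 111, [72.6, 234.6], [55.8, 5.8], 75.4)
   ([86.6, 235.4], 103, [86.3, 236.7], [52.4, 3.6], 77.5)
   ([523.7, 217.9], 45, [523.8, 218.0], [4.9, 8.9], 9.5)
   ([322.4, 280.7], 176, [322.0, 280.5], [17.0, 10.0], 90.0)
```

```bash
python3 - <<'E'
import cv2
a=cv2.imread('pics/w1.png')[80:290,200:440]; b=cv2.imread('pics/w2.png')[120:330,130:390]
cv2.imwrite('pics/w12.png',cv2.vconcat([cv2.resize(a,None,fx=2.6,fy=2.6)[:300*2,:620],]))
cv2.imwrite('pics/w2c.png',cv2.resize(b,None,fx=2.6,fy=2.6))
E
```

```text
(no output)
```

View pics/w2.png

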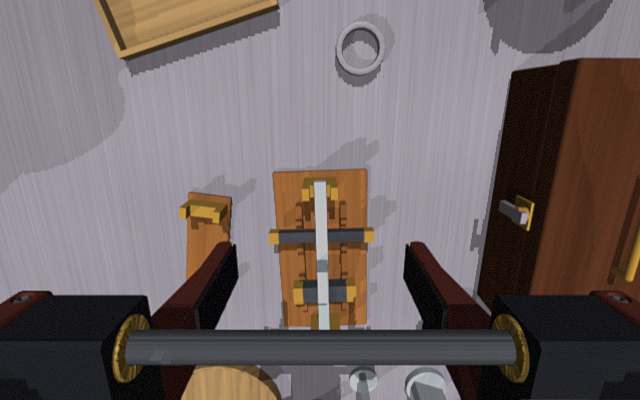

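The second view shows the ring at (360,48), the oblong tray's corner at (122,50), the bar's far end at (320,182), and both magnets' brass ends at rows 235 and 284.

```bash
python3 - <<'E'
from feat import *
a=cam('wrist',pickle.load(open('w1.pkl','rb')));b=cam('wrist',pickle.load(open('w2.pkl','rb')))
for n,p,q in [('long+',(414.2,156.4),(368.5,234.4)),('long-',(317.3,159.3),(273.6,236.5)),('short+',(395.2,216.1),(350.6,283.3)),('short-',(340.4,219.3),(297.3,284.8)),('farfork',(244.2,132.6),(203.1,209.5)),('barend',(368.5,94),(320.5,182))]:
    X,e=tri(a,p,b,q); print(n,X.round(1),round(e,1))
print('bar pts', [plane(a,*p,60).round(1) for p in [(368.5,94.5),(368.2,136),(368.5,232),(368,280)]],plane(b,320.8,220,60).round(1))
print('near fork z44',plane(a,239.3,222.6,40).round(1),'far',plane(a,244.2,132.6,40).round(1),plane(b,203.1,209.5,40).round(1))
im=cv2.imread('pics/w1.png')
# grip: bright top face, crop enlarge
cv2.imwrite('pics/crop1.png',cv2.resize(im[85:290,205:425],None,fx=2.8,fy=2.8,interpolation=cv2.INTER_CUBIC))
E
```

```text
long+ [657.1  16.3  36.1] 0.5
long- [539.   13.3  36.6] 0.5
short+ [641.2 -66.5  14.9] 5.7
short- [567.6 -73.    8.4] 6.2
farfork [449.6  44.2  23.1] 0.3
barend [596.6  88.3  56.6] 0.9
bar pts [array([595.7,  87.9,  60. ]), array([597.1,  43.4,  60. ]), array([601.8, -72.9,  60. ]), array([ 603.7, -139.2,   60. ])] [597.5  43.9  60. ]
near fork z44 [438.9 -67.3  40. ] far [453.1  45.9  40. ] [455.8  49.7  40. ]
```

View pics/crop1.png

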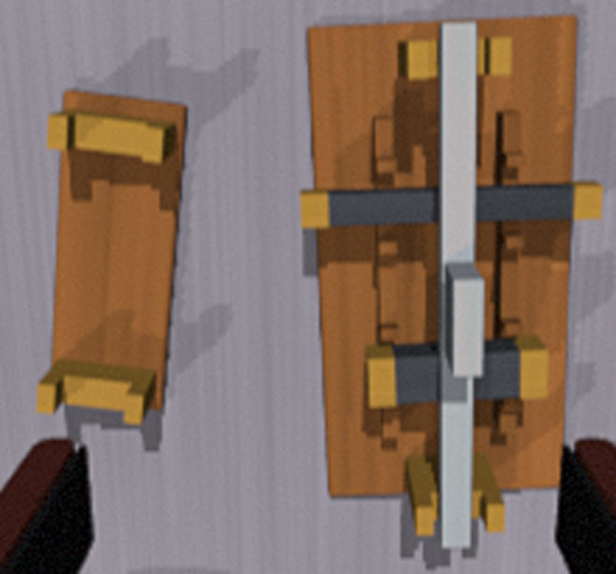

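servo_tool(plan=[[0,[-25,-33,-5],0],[0,[-50,-66,-10],0],[0,[-75,-99,-15],0],[0,[-100,-132,-20],0],[0,[-125,-165,-25],0],[0,[-152,-195,-31],0],[0,[-152,-195,-31],0],[0,[-152,-195,-31],0],[0,[-152,-195,-31],0]])

```text
t: 3.08
ee_pos: [445.7, -102.4, 251.3]
orientation: [2.223, 2.219, 0.002]
ft_force: [0.5, -0.1, 0.3]
width: 87.8
grasp_force: 0.0
```

```bash
python3 - <<'E'
from feat import *
a=cam('wrist',pickle.load(open('w1.pkl','rb')))
print('grip top',plane(a,371.4,201.4,92), 'forks',plane(a,243.4,135.4,44),plane(a,237.5,228.9,44))
o=ctrl.get_obs(); im=ctrl.get_image('wrist'); cv2.imwrite('pics/w3.png',im); pickle.dump(o,open('w3.pkl','wb')); print(o['ee_pos'])
c=cv2.resize(im[0:300,170:480],None,fx=2,fy=2,interpolation=cv2.INTER_CUBIC); cv2.imwrite('pics/crop3.png',c)
for b in blobs(masks(im)['brass'],40): print(b)
E
```

```text
grip top [598.79312508 -24.00754461  92.        ] forks [452.83195316  43.00754641  44.        ] [436.98425036 -74.40094199  44.        ]
[ 445.69614084 -102.35020184  251.32806461]
([325.7, 29.4], 868, [325.7, 29.1], [51.8, 19.1], 8.3)
([535.6, 60.0], 174, [535.6, 60.5], [11.3, 16.7], 8.1)
([414.9, 63.4], 219, [415.0, 63.5], [17.0, 12.0], 90.0)
([506.8, 138.1], 260, [507.0, 138.2], [11.3, 24.3], 3.4)
([440.0, 142.5], 289, [440.0, 142.0], [24.0, 12.0], 90.0)
([311.4, 151.1], 774, [311.1, 151.6], [46.4, 18.2], 7.1)
([454.1, 196.5], 221, [452.8, 194.8], [32.7, 13.9], 56.3)
([487.3, 199.0], 153, [485.7, 199.1], [15.7, 17.7], 12.5)
([121.0, 332.9], 101, [120.5, 333.5], [5.1, 25.5], 24.0)
([116.4, 369.1], 123, [116.6, 369.2], [25.5, 6.9], 75.4)
```

View pics/crop3.png

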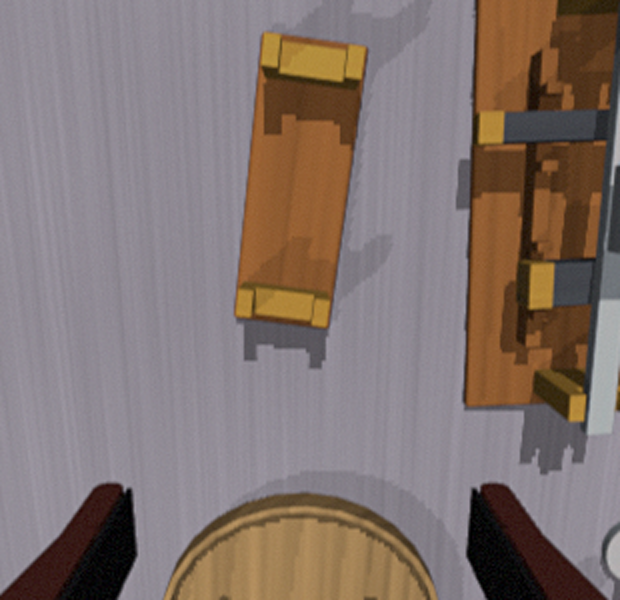

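This near-overhead view shows the rest's forks at crop (312,61) and (282,307), with the rest turned about 7 degrees. The round tray's rim is at the bottom.

```bash
python3 - <<'E'
from feat import *
a=cam('wrist',pickle.load(open('w1.pkl','rb')));c=cam('wrist',pickle.load(open('w3.pkl','rb')))
F=plane(c,326.3,30.5,44);N=plane(c,311,153.7,44); m=(F+N)/2
print(F.round(1),N.round(1),np.linalg.norm(F-N),m.round(1),np.degrees(np.arctan2(-(F-N)[0],(F-N)[1])))
print(tri(a,(243.4,135.4),c,(326.3,30.5)),tri(a,(237.5,228.9),c,(311,153.7)))
# long/short ends again, bar pieces
for n,p,q in [('long-',(317.3,159.3),(414.9,63.4)),('short-',(340.4,219.3),(440,142.5)),('short+',(395.2,216.1),(506.8,138.1))]: print(n,tri(a,p,c,q))
E
```

```text
[452.   41.5  44. ] [436.3 -74.9  44. ] 117.44294605352584 [444.1 -16.7  44. ] -7.667231802593545
(array([451.92532629,  42.42348303,  39.323021  ]), np.float64(0.35628642066317456)) (array([436.28191977, -75.33521649,  41.48465668]), np.float64(0.12716719752140418))
long- (array([539.4439798 ,  13.21604059,  37.74505242]), np.float64(0.4665531044781128))
short- (array([568.72402744, -62.52236444,  45.32466074]), np.float64(2.497198027362048))
short+ (array([637.47225285, -58.49275193,  44.81714519]), np.float64(1.9297571517419998))
```

servo_tool(plan=[[0,[30,15,0],2],[0,[60,30,-20],2],[0,[90,45,-40],2],[0,[120,60,-70],2],[0,[150,75,-100],2],[0,[153,77,-120],2],[0,[153,77,-120],2],[0,[153,77,-120],2],[0,[153,77,-120],2],[0,[153,77,-120],2]])

```text
t: 3.97
ee_pos: [599.2, -25.1, 132.4]
orientation: [2.181, 2.259, 0.002]
ft_force: [0.0, -0.2, 1.5]
width: 87.7
grasp_force: 0.0
```

servo_tool(plan=[[0,[0,0,-25],0],[0,[0,0,-45],0],[0,[0,0,-53],0],[0,[0,0,-53],0],[1,[0,0,-53],0],[1,[0,0,-53],0],[1,[0,0,-53],0],[1,[0,0,-53],0],[1,[0,0,-53],0],[1,[0,0,-53],0]])

```text
t: 4.8
ee_pos: [599.0, -25.1, 78.1]
orientation: [2.182, 2.259, 0.001]
ft_force: [0.4, -0.8, -0.4]
width: 51.0
grasp_force: 0.0
```

servo_tool(plan=[[1,[0,0,0],0],[1,[0,0,0],0],[1,[0,0,0],0],[1,[0,0,0],0],[1,[0,0,0],0]])

```text
t: 5.22
ee_pos: [598.7, -25.1, 77.6]
orientation: [-2.183, -2.26, 0.0]
ft_force: [0.6, 0.1, 0.6]
width: 17.8
grasp_force: 0.0
```

servo_tool(plan=[[1,[0,0,0],0],[1,[0,0,0],0],[1,[0,0,0],0],[1,[0,0,0],0],[1,[0,0,10],0],[1,[0,0,25],0],[1,[0,0,50],0],[1,[0,0,80],0],[1,[0,0,80],0],[1,[0,0,80],0]])

```text
t: 6.05
ee_pos: [599.9, -25.2, 159.8]
orientation: [2.181, 2.257, 0.004]
ft_force: [0.3, -0.3, -2.2]
width: 11.9
grasp_force: 30.0
```

servo_tool(plan=[[1,[-20,1,0],-2],[1,[-45,2,0],-4],[1,[-75,4,0],-7],[1,[-105,6,-10],-9.7],[1,[-135,8,-20],-9.7],[1,[-150,8,-40],-9.7],[1,[-155,8,-60],-9.7],[1,[-155,8,-70],-9.7],[1,[-155,8,-70],-9.7],[1,[-155,8,-70],-9.7]])

```text
t: 6.88
ee_pos: [444.0, -17.2, 87.2]
orientation: [-2.365, -2.066, 0.002]
ft_force: [0.8, 0.1, -2.6]
width: 12.0
grasp_force: 30.0
```

```bash
python3 - <<'E'
from feat import *
o=ctrl.get_obs(); im=ctrl.get_image('wrist'); cv2.imwrite('pics/w4.png',im); pickle.dump(o,open('w4.pkl','wb')); print(o['ee_pos'],o['orientation'],o['qpos'].round(2))
c=cam('wrist',o)
for p in [(452,41.5,44),(436.3,-74.9,44)]: print(proj(c,p))
E
```

```text
[444.02894002 -17.15316881  87.16248623] [-2.36513351e+00 -2.06631507e+00  1.54812039e-03] [-0.07  0.42  2.11 -0.    0.61  0.07]
[320.87443625 142.10522626]
[321.01098146 322.10446822]
```

View pics/w4.png

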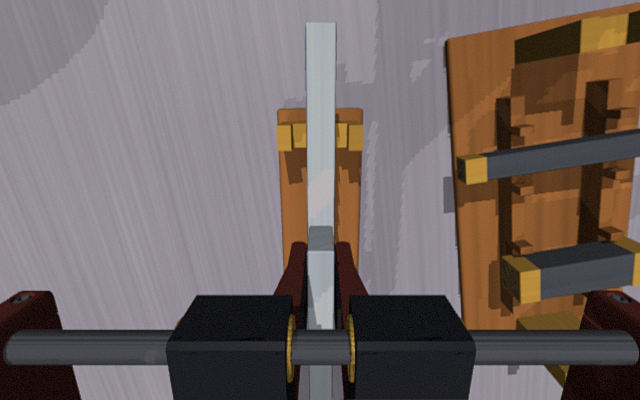

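The bar (columns 307–336) is centred over the far fork (columns 278–362) and parallel to the rest. I'll lower it now.

servo_tool(plan=[[1,[0,0,-12],0],[1,[0,0,-20],0],[1,[0,0,-25],0],[1,[0,0,-27],0],[1,[0,0,-28],0],[1,[0,0,-29],0],[1,[0,0,-29.5],0],[1,[0,0,-29.5],0]])

```text
t: 7.6
ee_pos: [443.9, -17.2, 58.3]
orientation: [2.366, 2.067, 0.0]
ft_force: [-1.3, 0.1, -1.9]
width: 11.8
grasp_force: 30.0
```

servo_tool(plan=[[1,[0,0,-0.7],0],[1,[0,0,-0.7],0],[0.5,[0,0,-0.7],0],[0.5,[0,0,-0.7],0],[0.5,[0,0,-0.7],0],[0.5,[0,0,-0.7],0],[0.5,[0,0,-0.7],0],[0.5,[0,0,15],0],[0.5,[0,0,50],0],[0.5,[0,0,90],0]])

```text
t: 8.43
ee_pos: [442.0, -17.0, 147.6]
orientation: [-2.363, -2.064, 0.006]
ft_force: [1.0, 0.9, -1.2]
width: 43.9
grasp_force: 0.0
```

servo_tool(plan=[[0.5,[40,10,20],7],[0.5,[80,20,20],14],[0.5,[115,30,20],21],[0.5,[130,34,20],28],[0.5,[153,38,20],35],[0.5,[153,40,20],42],[0.5,[153,40,20],49],[0.5,[153,40,20],56],[0.5,[153,40,20],63],[0.5,[153,40,20],70]])

```text
t: 9.27
ee_pos: [596.6, 22.9, 167.9]
orientation: [-0.743, -3.052, 0.0]
ft_force: [-0.5, -0.5, -0.7]
width: 43.9
grasp_force: 0.0
```

```bash
python3 - <<'E'
from feat import *
o=ctrl.get_obs(); t=ctrl.get_image('top'); s=ctrl.get_image('side')
cv2.imwrite('pics/top1.png',t);cv2.imwrite('pics/side1.png',s); print(o['ee_pos'],o['orientation'],o['qpos'].round(2))
cv2.imwrite('pics/s1c.png',cv2.resize(s[130:330,200:460],None,fx=3,fy=3,interpolation=cv2.INTER_CUBIC))
E
```

```text
[596.56212692  22.89967591 167.88008639] [-7.42954131e-01 -3.05191852e+00  2.63281243e-04] [ 0.02  0.47  1.74 -0.    0.93 -1.07]
```

View pics/s1c.png

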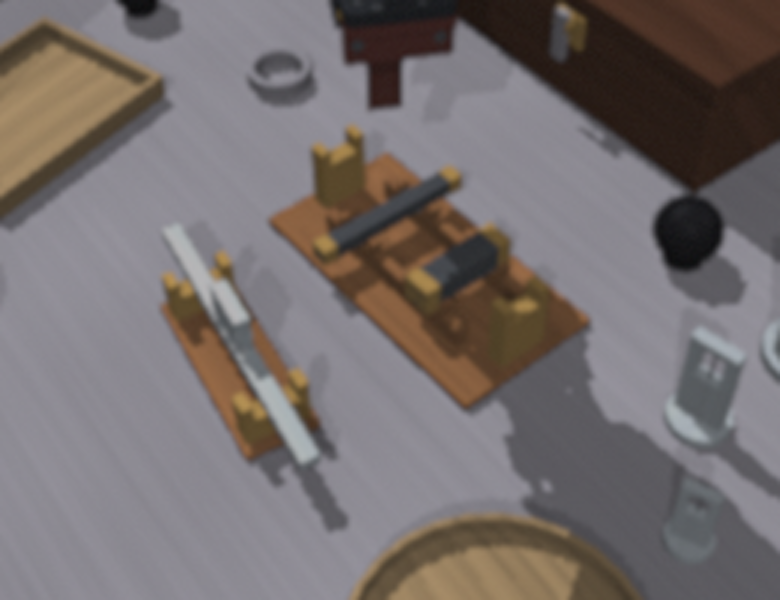

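The bar lies seated in both forks with its grip up, and both magnets are still in the rack. Next is the long magnet.

servo_tool(plan=[[0.5,[1,-8,-20],7],[0.5,[1,-8,-45],14],[0.5,[1,-8,-70],21],[0.5,[1,-8,-90],28],[0.5,[1,-8,-105],29.6],[0.5,[1,-8,-118],29.6],[0.5,[1,-8,-125],29.6],[0.5,[1,-8,-125],29.6],[1,[1,-8,-125],29.6],[1,[1,-8,-125],29.6]])

```text
t: 10.2
ee_pos: [598.5, 14.9, 44.0]
orientation: [-0.05, 3.14, -0.0]
ft_force: [-0.7, 0.1, 0.2]
width: 33.6
grasp_force: 0.0
```

servo_tool(plan=[[1,[0,0,0],0],[1,[0,0,0],0],[1,[0,0,0],0],[1,[0,0,0],0],[1,[0,0,0],0],[1,[0,0,0],0]])

```text
t: 10.7
ee_pos: [598.3, 14.8, 43.9]
orientation: [-0.051, 3.14, -0.0]
ft_force: [-1.0, -0.8, 6.2]
width: 13.9
grasp_force: 30.0
```

servo_tool(plan=[[1,[0,0,15],0],[1,[0,0,45],0],[1,[0,0,85],0],[1,[0,0,120],0],[1,[-10,20,130],0],[1,[-20,45,130],0],[1,[-30,80,130],0],[1,[-40,110,130],0],[1,[-40,110,130],0],[1,[-40,110,130],0]])

```text
t: 11.53
ee_pos: [556.9, 126.1, 172.9]
orientation: [0.056, -3.14, 0.0]
ft_force: [-0.5, -1.0, -1.4]
width: 13.6
grasp_force: 30.0
```

```bash
python3 - <<'E'
from feat import *
o=ctrl.get_obs(); w=ctrl.get_image('wrist'); cv2.imwrite('pics/w5.png',w); pickle.dump(o,open('w5.pkl','wb'))
im=cv2.imread('pics/top0.png'); c=cam('top')
h=cv2.cvtColor(im,cv2.COLOR_BGR2HSV).astype(int); m=((h[...,0]>10)&(h[...,0]<24)&(h[...,1]>80)&(h[...,2]>90)).astype(np.uint8)
m=cv2.morphologyEx(m,cv2.MORPH_CLOSE,np.ones((5,5),np.uint8))
cs,_=cv2.findContours(m,cv2.RETR_EXTERNAL,cv2.CHAIN_APPROX_NONE)
for k in cs:
    if 2000<cv2.contourArea(k)<8000:
        r=cv2.minAreaRect(k); B=cv2.boxPoints(r); W=np.array([plane(c,*p,22)[:2] for p in B]); 
        P=np.array([plane(c,*p[0],22)[:2] for p in k],np.float32)
        print(np.round(r[0]),cv2.contourArea(k),'rectworld',cv2.minAreaRect(P),'circ',cv2.minEnclosingCircle(P))
cv2.imwrite('pics/w5c.png',w)
E
```

```text
[438. 255.] 3733.5 rectworld ((445.2147216796875, -291.972900390625), (180.40777587890625, 178.20742797851562), 86.5544662475586) circ ((444.967529296875, -291.5061950683594), 92.00872039794922)
[210. 262.] 3743.0 rectworld ((439.8045654296875, 314.678955078125), (185.4216766357422, 148.48770141601562), 16.925079345703125) circ ((439.36846923828125, 314.0526428222656), 115.99116516113281)
[195. 113.] 2433.5 rectworld ((864.9058227539062, 369.5552978515625), (178.42340087890625, 156.75938415527344), 46.00452423095703) circ ((863.7448120117188, 370.7126159667969), 90.33380889892578)
[ 67. 191.] 4822.5 rectworld ((555.2164306640625, 525.1360473632812), (583.1062622070312, 902.514892578125), 89.94410705566406) circ ((554.0364990234375, 522.8995361328125), 534.5796508789062)
[552. 119.] 4501.5 rectworld ((656.166748046875, -461.7248840332031), (701.1070556640625, 718.1026611328125), 0.21305321156978607) circ ((668.7197265625, -458.4554138183594), 488.4830322265625)
```

View pics/w5.png

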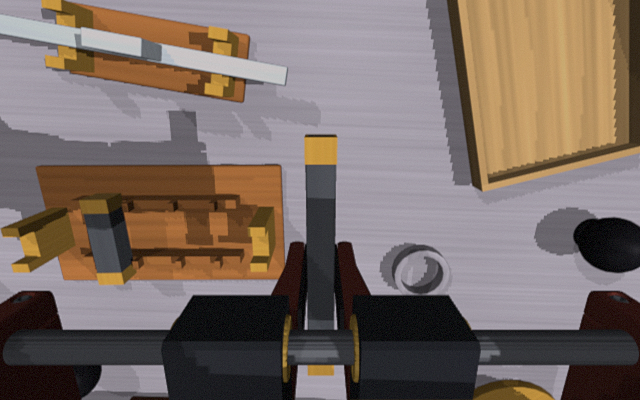

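The wrist view shows the long magnet held straight in the fingers, the ring at (420,270), the tray corner at (480,188) and the short magnet at (110,240). The tray's size fits in the top-camera measurement.

servo_tool(plan=[[1,[-20,30,0],5],[1,[-40,60,0],10],[1,[-60,90,0],15],[1,[-80,120,-15],15],[1,[-100,148,-40],15],[1,[-109,159,-70],15],[1,[-109,159,-100],15],[1,[-109,159,-115],15],[1,[-109,159,-115],15],[1,[-109,159,-115],15]])

```text
t: 12.42
ee_pos: [449.0, 282.8, 57.5]
orientation: [0.459, -3.106, 0.001]
ft_force: [-0.7, -0.8, -1.9]
width: 13.8
grasp_force: 30.0
```

```bash
python3 - <<'E'
from feat import *
a=cam('wrist',pickle.load(open('w5.pkl','rb')));b=cam('wrist',pickle.load(open('w2.pkl','rb')))
print('tray corner z22',plane(a,478,190,22),'expect 550,271')
for n,lo,hi,c in (('w5',(385,235),(460,300),a),('w2',(325,10),(395,85),b)):
    im=cv2.imread(f'pics/{n}.png'); h=cv2.cvtColor(im,cv2.COLOR_BGR2GRAY)
    print(n,h[lo[1]:hi[1],lo[0]:hi[0]].min(),h[lo[1]:hi[1],lo[0]:hi[0]].max())
    cr=cv2.resize(im[lo[1]:hi[1],lo[0]:hi[0]],None,fx=5,fy=5,interpolation=cv2.INTER_CUBIC); cv2.imwrite(f'pics/ring_{n}.png',cr)
o=ctrl.get_obs();print(o['ee_pos'],o['orientation'])
x=[cv2.imread(f'pics/ring_{n}.png') for n in('w5','w2')]; H=max(i.shape[0] for i in x)
cv2.imwrite('pics/ring.png',np.hstack([cv2.copyMakeBorder(i,0,H-i.shape[0],0,0,0) for i in x]))
E
```

```text
tray corner z22 [549.65298114 269.69726109  22.        ] expect 550,271
w5 0 177
w2 43 177
[449.0049615  282.82610888  57.48005273] [ 4.59075232e-01 -3.10603379e+00  1.42108762e-03]
```

View pics/ring.png

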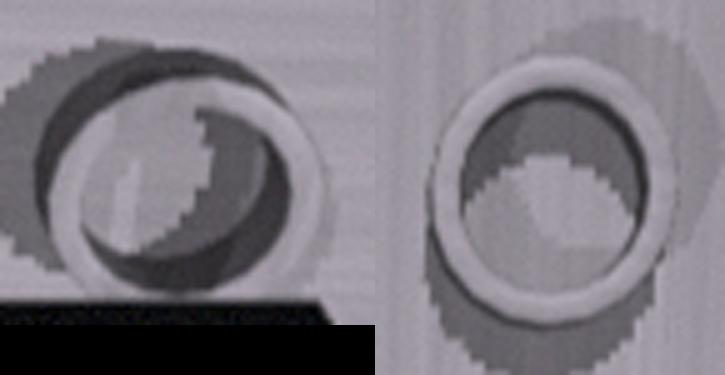

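The left crop shows the ring's rim centred near (186,197). The right crop puts it at (555,188) in the composite. Lowering the magnet now.

servo_tool(plan=[[1,[0,1,-15],0],[1,[0,1,-26],0],[1,[0,1,-30],0],[1,[0,1,-32],0],[1,[0,1,-33],0],[1,[0,1,-33],0],[1,[0,1,-33],0]])

```text
t: 13.0
ee_pos: [449.2, 285.0, 25.7]
orientation: [-0.461, 3.107, 0.0]
ft_force: [0.1, 0.3, -1.8]
width: 13.7
grasp_force: 30.0
```

```bash
python3 - <<'E'
from feat import *
a=cam('wrist',pickle.load(open('w5.pkl','rb')));b=cam('wrist',pickle.load(open('w2.pkl','rb')))
print(tri(a,(422,274.5),b,(361,47.7)),plane(a,422,274.5,16),plane(b,361,47.7,16))
# vane M in top and side
E
```

```text
(array([642.06989084, 231.79419233,  13.18135139]), np.float64(1.7629329908587417)) [640.1782926  231.60272112  16.        ] [642.16207041 230.63513295  16.        ]
```

servo_tool(plan=[[1,[0,0,-1],0],[1,[0,0,-1.5],0],[1,[0,0,-1.5],0],[1,[0,0,-1.5],0]])

```text
t: 13.33
ee_pos: [449.0, 285.0, 23.9]
orientation: [-0.461, 3.107, 0.0]
ft_force: [0.5, -1.4, -0.1]
width: 13.7
grasp_force: 30.0
```

servo_tool(plan=[[0.75,[0,0,0],0],[0.75,[0,0,0],0],[0.75,[0,0,0],0],[0.75,[0,0,20],0],[0.4,[0,0,55],0],[0,[15,-5,90],0],[0,[45,-14,90],0],[0,[80,-23,90],0],[0,[115,-32,90],0],[0,[150,-41,90],0]])

```text
t: 14.17
ee_pos: [600.3, 243.4, 114.3]
orientation: [-0.462, 3.107, 0.0]
ft_force: [-0.3, -0.3, -0.0]
width: 58.3
grasp_force: 0.0
```

servo_tool(plan=[[0,[20,-6,0],0],[0,[42,-13,-10],0],[0,[42,-13,-40],0],[0,[42,-13,-40],0],[0,[42,-13,-40],0],[0,[42,-13,-40],0]])

```text
t: 14.67
ee_pos: [640.1, 231.1, 74.0]
orientation: [0.462, -3.106, 0.0]
ft_force: [-0.2, 0.1, 0.7]
width: 87.7
grasp_force: 0.0
```

```bash
python3 - <<'E'
from feat import *
o=ctrl.get_obs(); im=ctrl.get_image('wrist'); cv2.imwrite('pics/w6.png',im); print(o['ee_pos'],o['orientation'],o['width']); c=cam('wrist',o)
Rt=cv2.Rodrigues(o['orientation'])[0]; t=o['ee_pos']
for d in (0,19): 
  p=t+Rt[:,2]*d; print(d,proj(c,p))
print('ring proj',proj(c,(641,231,16)))
E
```

```text
[640.11986398 231.05600812  73.97984683] [ 4.61717179e-01 -3.10645621e+00  1.99261040e-04] 87.69566294253855
0 [318.85811725 273.90474197]
19 [319.01814253 256.55491578]
ring proj [318.78770318 231.16260999]
```

View pics/w6.png

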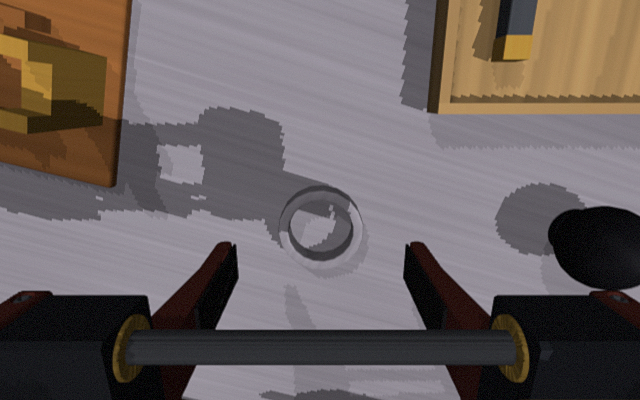

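The ring's rim is centred at (320,230), as predicted, and the long magnet lies in the tray at top right. Descending to grasp the ring.

servo_tool(plan=[[0,[0,0,-25],0],[0,[0,0,-45],0],[0,[0,0,-53],0],[0,[0,0,-56],0],[1,[0,0,-56],0],[1,[0,0,-56],0],[1,[0,0,-56],0],[1,[0,0,-56],0],[1,[0,0,-56],0],[1,[0,0,-56],0]])

```text
t: 15.55
ee_pos: [641.2, 231.0, 18.5]
orientation: [-0.461, 3.106, 0.0]
ft_force: [-0.9, 0.8, 3.6]
width: 55.2
grasp_force: 30.0
```

servo_tool(plan=[[1,[0,0,0],0],[1,[0,0,15],0],[1,[0,0,45],0],[1,[0,0,80],0],[1,[-20,10,90],-7],[1,[-45,22,90],-14],[1,[-75,36,90],-21],[1,[-105,52,90],-28],[1,[-135,66,90],-35],[1,[-160,80,90],-42]])

```text
t: 16.38
ee_pos: [478.7, 311.0, 108.4]
orientation: [-0.693, -3.064, 0.0]
ft_force: [-0.1, -0.1, -1.0]
width: 55.4
grasp_force: 30.0
```

servo_tool(plan=[[1,[-15,10,0],-7],[1,[-30,20,0],-14],[1,[-45,30,0],-21],[1,[-50,34,-10],-28],[1,[-50,34,-20],-35],[1,[-50,34,-30],-42],[1,[-50,34,-45],-48],[1,[-50,34,-60],-48],[1,[-50,34,-60],-48],[1,[-50,34,-60],-48]])

```text
t: 17.22
ee_pos: [430.4, 344.6, 47.7]
orientation: [-1.87, -2.524, 0.002]
ft_force: [0.2, 0.1, -0.4]
width: 55.4
grasp_force: 30.0
```

servo_tool(plan=[[1,[0,0,-12],0],[1,[0,0,-19],0],[1,[0,0,-21],0],[1,[0,0,-22],0],[1,[0,0,-23],0],[1,[0,0,-23],0],[1,[0,0,-23],0]])

```text
t: 17.8
ee_pos: [430.9, 344.9, 24.8]
orientation: [1.871, 2.523, 0.0]
ft_force: [-0.4, 0.7, 0.4]
width: 55.2
grasp_force: 30.0
```

Released at about 0.3 mm. Opening and rising, then heading back to the rack.

servo_tool(plan=[[0.15,[0,0,-0.5],0],[0.15,[0,0,-0.5],0],[0.15,[0,0,-0.5],0],[0.15,[0,0,15],0],[0.15,[0,0,50],0],[0.5,[15,-25,90],7],[0.5,[30,-60,110],14],[0.5,[50,-95,120],21],[0.5,[70,-130,120],28],[0.5,[90,-165,120],35]])

```text
t: 18.63
ee_pos: [514.4, 192.7, 146.2]
orientation: [1.053, 2.957, 0.003]
ft_force: [0.5, 0.3, -0.0]
width: 45.3
grasp_force: 0.0
```

servo_tool(plan=[[0.5,[15,-35,0],7],[0.5,[30,-70,0],14],[0.5,[45,-105,0],21],[0.5,[60,-140,0],28],[0.5,[75,-175,0],35],[0.5,[83,-210,0],40],[0.5,[83,-230,0],40],[0.5,[83,-230,0],40],[0.5,[83,-230,0],40]])

```text
t: 19.38
ee_pos: [595.9, -37.2, 144.3]
orientation: [0.007, -3.141, -0.0]
ft_force: [-0.2, 0.4, -0.1]
width: 43.7
grasp_force: 0.0
```

```bash
python3 - <<'E'
from feat import *
o=ctrl.get_obs(); im=ctrl.get_image('wrist'); cv2.imwrite('pics/w7.png',im); pickle.dump(o,open('w7.pkl','wb')); print(o['t'],o['ee_pos'],o['orientation'],o['width'])
cv2.imwrite('pics/top2.png',ctrl.get_image('top'))
c=cam('wrist',o); print(proj(c,(600.6,-61,48)))
for k in('brass',):
  for b in blobs(masks(im)[k],60): print(b)
E
```

```text
19.3833 [595.85731606 -37.20069442 144.30350965] [ 7.01651945e-03 -3.14133362e+00 -3.66825505e-04] 43.715996033635214
[288.07059685 217.31235384]
([263.6, 6.6], 378, [262.5, 11.0], [29.0, 22.0], 0.0)
([437.2, 26.5], 491, [437.1, 26.4], [26.2, 22.6], 8.1)
([284.4, 175.2], 541, [284.7, 173.5], [21.0, 33.5], 86.2)
([472.8, 209.4], 727, [475.2, 210.0], [28.3, 38.7], 5.4)
([203.7, 218.7], 670, [201.9, 219.2], [38.3, 25.4], 81.0)
([476.3, 239.2], 199, [476.5, 239.0], [10.0, 19.0], 90.0)
([203.0, 248.4], 178, [203.5, 248.5], [19.0, 9.0], 0.0)
([292.6, 259.3], 368, [292.5, 255.7], [20.8, 29.0], 84.8)
([219.0, 344.2], 382, [219.1, 347.3], [11.3, 65.5], 10.2)
([424.8, 357.5], 204, [424.3, 356.5], [7.7, 49.0], 1.2)
```

View pics/w7.png

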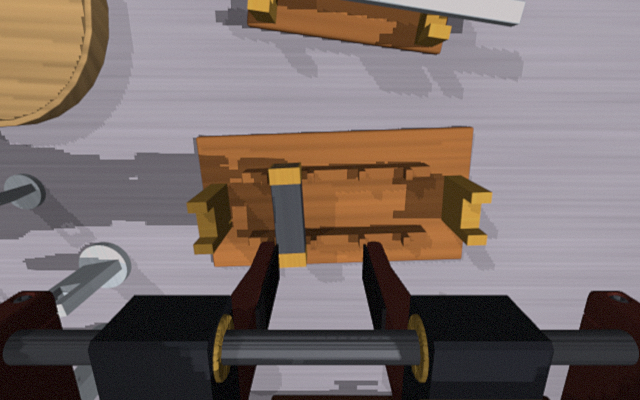

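The short magnet is at (288,217), exactly where I projected it. The middle vane's foot is at (105,265).

servo_tool(plan=[[0.5,[2,-12,-10],2],[0.5,[4.5,-24,-30],2],[0.5,[4.5,-24,-60],2],[0.5,[4.5,-24,-85],2],[0.5,[4.5,-24,-97],2],[0.5,[4.5,-24,-101.5],2],[0.5,[4.5,-24,-101.5],2],[1,[4.5,-24,-101.5],2],[1,[4.5,-24,-101.5],2],[1,[4.5,-24,-101.5],2]])

```text
t: 20.32
ee_pos: [601.6, -60.2, 44.3]
orientation: [-0.067, 3.138, -0.001]
ft_force: [0.5, 0.4, -0.8]
width: 27.3
grasp_force: 0.0
```

servo_tool(plan=[[1,[0,0,0],0],[1,[0,0,0],0],[1,[0,0,0],0],[1,[0,0,0],0]])

```text
t: 20.65
ee_pos: [601.6, -60.5, 44.2]
orientation: [-0.066, 3.139, -0.001]
ft_force: [-0.9, -0.5, 6.4]
width: 21.7
grasp_force: 30.0
```

servo_tool(plan=[[1,[0,0,15],0],[1,[0,0,45],0],[1,[0,0,85],0],[1,[-10,-15,105],-5],[1,[-28,-45,105],-10],[1,[-48,-76,105],-15],[1,[-68,-108,105],-20],[1,[-88,-140,105],-20],[1,[-108,-172,105],-20],[1,[-128,-204,105],-20]])

```text
t: 21.48
ee_pos: [471.0, -265.3, 147.9]
orientation: [-0.48, -3.104, -0.0]
ft_force: [0.3, -0.7, -3.7]
width: 21.8
grasp_force: 30.0
```

servo_tool(plan=[[1,[-20,-30,0],0],[1,[-40,-61,0],0],[1,[-40,-61,-25],0],[1,[-40,-61,-55],0],[1,[-40,-61,-80],0],[1,[-40,-61,-90],0],[1,[-40,-61,-90],0],[1,[-40,-61,-90],0]])

```text
t: 22.15
ee_pos: [432.6, -325.1, 57.9]
orientation: [-0.479, -3.104, -0.001]
ft_force: [0.9, 0.8, -3.5]
width: 21.4
grasp_force: 30.0
```

```bash
python3 - <<'E'
from feat import *
o=ctrl.get_obs(); im=ctrl.get_image('wrist'); cv2.imwrite('pics/w8.png',im); print(o['t'],o['ee_pos'],o['orientation'],o['width'],o['qpos'].round(2))
c=cam('wrist',o); pts=[proj(c,(445+92*np.cos(a),-292+92*np.sin(a),22)) for a in np.linspace(0,6.283,40)]
cv2.polylines(im,[np.int32(pts)],True,(0,0,255),1); cv2.imwrite('pics/w8c.png',im)
E
```

```text
22.15 [ 432.56222763 -325.08804167   57.93774214] [-4.79378815e-01 -3.10399776e+00 -7.58645799e-04] 21.415090116390264 [-0.67  0.58  1.91  0.    0.66 -1.93]
```

View pics/w8c.png

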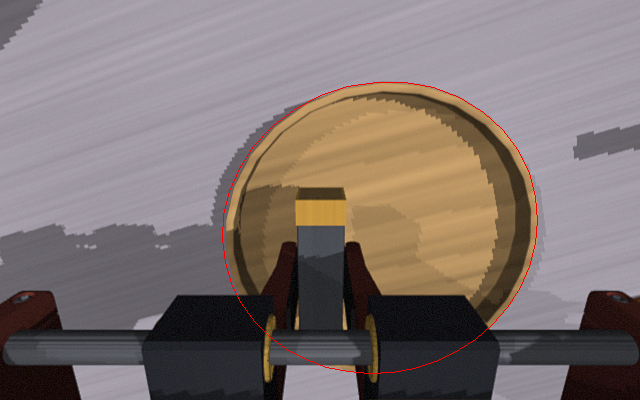

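The predicted tray circle fits the rim (columns 225–537), and the magnet hangs over the left half of the tray. Lowering.

servo_tool(plan=[[1,[0,0,-15],0],[1,[0,0,-26],0],[1,[0,0,-30],0],[1,[0,0,-32],0],[1,[0,0,-33],0],[1,[0,0,-33.5],0],[1,[0,0,-33.5],0],[1,[0,0,-33.5],0]])

```text
t: 22.87
ee_pos: [432.8, -325.5, 24.8]
orientation: [0.48, 3.104, -0.001]
ft_force: [0.2, -0.4, -2.2]
width: 21.9
grasp_force: 30.0
```

servo_tool(plan=[[1,[0,0,-0.6],0],[0.6,[0,0,-0.6],0],[0.6,[0,0,-0.6],0],[0.6,[0,0,-0.6],0],[0.6,[0,0,20],0],[0.6,[0,0,55],0],[0.6,[0,0,95],0],[0.6,[10,5,135],0],[0.6,[30,15,165],0],[0.6,[60,30,180],0]])

```text
t: 23.7
ee_pos: [493.3, -296.6, 209.2]
orientation: [0.483, 3.099, -0.004]
ft_force: [0.7, -0.6, -0.6]
width: 35.0
grasp_force: 0.0
```

servo_tool(plan=[[0.6,[35,16,10],7],[0.6,[70,32,10],14],[0.6,[105,48,10],18],[0.6,[127,55,10],18],[0.6,[127,55,10],18],[0.6,[127,55,10],18],[0.6,[127,55,10],18]])

```text
t: 24.28
ee_pos: [618.5, -240.3, 213.9]
orientation: [0.012, -3.14, -0.0]
ft_force: [-0.4, 0.2, 0.2]
width: 35.2
grasp_force: 0.0
```

```bash
python3 - <<'E'
from feat import *
o=ctrl.get_obs(); im=ctrl.get_image('wrist'); cv2.imwrite('pics/w9.png',im); pickle.dump(o,open('w9.pkl','wb')); print(o['t'],o['ee_pos'],o['orientation'],o['width'])
E
```

```text
24.2833 [ 618.54869922 -240.32402598  213.9430371 ] [ 1.15600306e-02 -3.14019267e+00 -4.08912957e-04] 35.18650465069512
```

servo_tool(plan=[[0.6,[-20,-30,0],0],[0.6,[-40,-60,0],0],[0.6,[-40,-60,0],0],[0.6,[-40,-60,0],0],[0.6,[-40,-60,0],0]])

```text
t: 24.75
ee_pos: [578.8, -300.7, 214.6]
orientation: [-0.008, 3.141, 0.0]
ft_force: [0.4, 0.5, 0.3]
width: 35.2
grasp_force: 0.0
```

```bash
python3 - <<'E'
from feat import *
o=ctrl.get_obs(); im=ctrl.get_image('wrist'); cv2.imwrite('pics/w10.png',im); pickle.dump(o,open('w10.pkl','wb')); print(o['t'],o['ee_pos'],o['orientation'],o['width'])
a=cv2.imread('pics/w9.png'); c1=a[0:300,170:570]; c2=im[0:300,170:570]
cv2.imwrite('pics/v.png',np.hstack([c1,c2]))
E
```

```text
24.75 [ 578.78976743 -300.71571492  214.61016727] [-8.49845007e-03  3.14149485e+00  4.68419812e-04] 35.2433386554502
```

View pics/v.png

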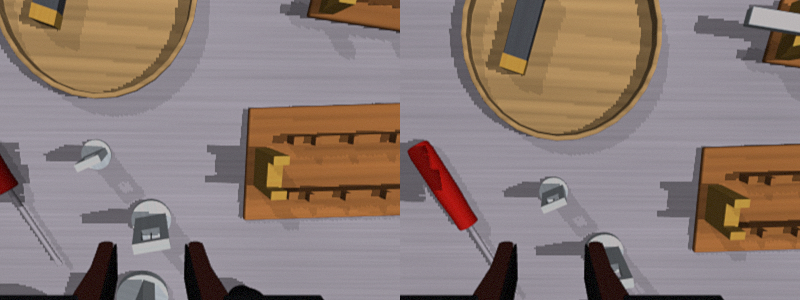

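The left crop shows the middle vane's foot at (150,218) with its crosspiece at about (151,244), near image-horizontal. The small vane is at (95,155) and the large one at (143,290), and the short magnet lies in the round tray. My picture allowance is used up, so from here I work from numbers.

```bash
python3 - <<'E'
from feat import *
o=pickle.load(open('w9.pkl','rb')); im=cv2.imread('pics/w9.png'); g=cv2.cvtColor(im,cv2.COLOR_BGR2GRAY)
ch=" .:-=+*#%@"
for r in range(192,264): print(r,''.join(ch[min(9,int(v)//22)] for v in g[r,290:352]))
E
```

```text
192 ************++****************#***********#********#********##
193 **************************************#***#***#*****#**#***###
194 **************************###*########**######################
195 **************************####################################
196 **************************####################################
197 ************************######################################
198 ***********************###*****++***##########################
199 *******************++++++++===---==++**#######################
200 *#*************++++====----==++++===-==+*#####################
201 *****+*********======--=+**#########*+==++*##*##*######***####
202 ************+++====--=+##%%%%%%%%%%%%##*+=+**#*###*#**###*##*#
203 *#*#*****#**=====--=+##%%%%%%%%%%%%%%%%%#*+++*#####*##########
204 ***###****++=====-=*%%%%%%%%%%%%%%%%%%%%%%#+=*################
205 ********#*=====--+#%%%%%%%%%%%%%%%%%%%%%%%%#*+*###*##########*
206 **********=====-+#%%%%%%%%%%%%%%%%%%%%%%%%%%##+**###****#****#
207 ****#***++====-+#%%%%%%%%%%%%%%%%%%%%%%%%%%%%%*+*#****#*******
208 ++******=======#%%%%%%%%
[... 3023 characters left out ...]
******************************
254 ********##***#########****#****#*###*#***##*******************
255 **************##*******************#**#**##*******************
256 **************************#****##**#**#**#*****************###
257 ********#******************#*****#####*#**#*##***************#
258 **##*###**##***#*####****##*#**#####***###***##**************#
259 #*******#*##*##*#*####*#**###*#*###*##*#*##*###***************
260 ***#**#**##*****#**********###*#*##*##*###*####***************
261 #******#*******#*#*#***##*******##***##**#*##*****************
262 **********************#**#*****#***#**#******#**#**+**********
263 ****************************#***********#****#****************
```

```bash
python3 - <<'E'
from feat import *
a=cam('wrist',pickle.load(open('w9.pkl','rb'))); b=cam('wrist',pickle.load(open('w10.pkl','rb')))
print('foot',plane(a,321,220,8).round(1),'cross',plane(a,320.9,246.2,80).round(1))
L=plane(a,302.5,249.2,80);R=plane(a,339,243,80); d=R-L; print('width',np.linalg.norm(d),'thick dir deg',np.degrees(np.arctan2(d[1],d[0]))-90)
t1=plane(a,320,241.2,80);t2=plane(a,321.5,251,80); print('thick',np.linalg.norm(t1-t2))
# top from w10: bright face near expected
e=proj(b,plane(a,320.9,246.2,80)); print('expect in w10',e)
im=cv2.imread('pics/w10.png');g=cv2.cvtColor(im,cv2.COLOR_BGR2GRAY); u,v=np.int32(e); sub=(g[v-22:v+22,u-28:u+28]>178)
n,l,st,ce=cv2.connectedComponentsWithStats(sub.astype(np.uint8))
for i in range(1,n):
    if st[i,4]>60:
        q=ce[i]+[u-28,v-22]; print(st[i],q.round(1),tri(a,(320.9,246.2),b,q))
# Large vane height: bright top in w9
E
```

```text
foot [ 664.8 -238.5    8. ] cross [ 663.9 -238.8   80. ]
width 33.47747014063814 thick dir deg 10.853067953041972
thick 9.714301218515132
expect in w10 [385.08584913 284.84137196]
[35 17 12  9 74] [397.8 282.7] (array([ 644.33278568, -237.46801859,  115.9350516 ]), np.float64(6.936782086262945))
```

servo_tool(plan=[[0.6,[20,15,0],-7],[0.6,[40,30,0],-14],[0.6,[60,45,0],-21],[0.6,[80,60,0],-28],[0.6,[85.5,62,0],-35],[0.6,[85.5,62,-15],-42],[0.6,[85.5,62,-30],-49],[0.6,[85.5,62,-45],-56],[0.6,[85.5,62,-60],-63],[0.6,[85.5,62,-75],-70]])

```text
t: 25.63
ee_pos: [665.5, -236.9, 138.7]
orientation: [1.798, 2.576, 0.0]
ft_force: [0.4, -0.1, -0.3]
width: 35.5
grasp_force: 0.0
```

servo_tool(plan=[[0.6,[0,0,0],-7],[0.6,[0,0,0],-9.4],[0.6,[0,0,0],-9.4],[0.6,[0,0,0],-9.4]])

```text
t: 25.97
ee_pos: [665.4, -237.3, 139.4]
orientation: [-1.994, -2.427, -0.0]
ft_force: [0.6, -0.6, -0.9]
width: 35.3
grasp_force: 0.0
```

```bash
python3 - <<'E'
from feat import *
o=ctrl.get_obs(); im=ctrl.get_image('wrist'); cv2.imwrite('pics/w11.png',im); pickle.dump(o,open('w11.pkl','wb')); print(o['t'],o['ee_pos'],o['orientation'],o['width'])
c=cam('wrist',o); R=cv2.Rodrigues(o['orientation'])[0]; print('closing',np.degrees(np.arctan2(R[1,1],R[0,1])))
e=proj(c,(664.3,-238.7,80)); print(e, proj(c,(664.3,-238.7,8)))
g=cv2.cvtColor(im,cv2.COLOR_BGR2GRAY); u,v=np.int32(e); ch=" .:-=+*#%@"
for r in range(v-46,v+46,2): print(r,''.join(ch[min(9,int(x)//22)] for x in g[r,u-50:u+50:1]))
print(u-50)
E
```

```text
25.9667 [ 665.44988027 -237.34287647  139.36829748] [-1.99429053e+00 -2.42740527e+00 -1.59058598e-04] 35.27642397863375
closing 11.188799634531275
[318.17391197 232.10562702] [318.60535333 200.63970757]
186 *#*********#*##*******######*+#%%%%%%%%%%%%%#+++++++++=++#%#%#%#%#%%###*+***************************
188 ##***#**#*************###*#**%%%%%%%%%%%%%%%+=+++++++++++################++***+*********************
190 *************#*******#####*#%%%%%%%%%%%%%%%%+++++++++++++*%%############%#+*************************
192 #****#*******##******###***%%%%%%%%%%%%%%%%*+=+++++++++=+*#################**+*******************+**
194 ************###*****###**#%%%%%%%%%%%%%%%%%+==++++=++===+*##################+**********************#
196 ******#****#********###**#%%%%%%%%%%%%%%%%%+===+=+==+++=+*##################*+********************#*
198 ******#****#*****#**######%%%%%%%%%%%%%%%%++++=+========+*##################*********************#*#
200 ***********#************#%%%%%%%%%%%%%%%%%+=++===+=====+++##################***************##****##*
202 ******#*********+********#%%%%%%%%%%%%#++*+++=+++====
[... 3236 characters left out ...]
============#****###**********#**#*##***************:          ...
266 ..........         -##*********+=============##***##***********#*###***#****#****#****:         ....
268 ..........         -##*******#**=============##***##***********###******************#*:          ...
270 .........  .       -##**********============******##**********##**#*****************#*.        . ...
272 ........           -#**********=============#*****#************###**#***************#*.           ..
274 ........           -##*******#*============*#****##**********####****#**************#*.           ..
276 .......            -#**********#+==++++====**#***#***********##****#******************.            .
268
```

The crosspiece is seen at (318,231), against a predicted (318,232), and is square to the fingers. Descending to grasp.

servo_tool(plan=[[0.6,[-1,-1,-25],0],[0.6,[-1,-1,-50],0],[0.6,[-1,-1,-75],0],[0.6,[-1,-1,-88],0],[0.6,[-1,-1,-94],0],[0.6,[-1,-1,-94],0],[0.6,[-1,-1,-94],0],[1,[-1,-1,-94],0],[1,[-1,-1,-94],0],[1,[-1,-1,-94],0]])

```text
t: 26.85
ee_pos: [664.2, -239.3, 45.7]
orientation: [1.997, 2.425, 0.0]
ft_force: [0.1, -0.5, -0.0]
width: 18.7
grasp_force: 0.0
```

servo_tool(plan=[[1,[0,0,0],0],[1,[0,0,0],0],[1,[0,0,0],0],[1,[0,0,0],0]])

```text
t: 27.18
ee_pos: [664.1, -239.3, 45.5]
orientation: [1.998, 2.425, 0.0]
ft_force: [-1.2, -0.1, 1.4]
width: 9.7
grasp_force: 30.0
```

servo_tool(plan=[[1,[0,0,10],0],[1,[0,0,30],0],[1,[0,0,60],0],[1,[0,0,90],0],[1,[-15,-1,100],0],[1,[-40,-4,100],0],[1,[-70,-7,100],0],[1,[-100,-9,100],0],[1,[-130,-12,100],0],[1,[-160,-15,100],0]])

```text
t: 28.02
ee_pos: [502.6, -254.1, 145.9]
orientation: [1.997, 2.425, -0.0]
ft_force: [-0.5, -0.6, -1.3]
width: 9.7
grasp_force: 30.0
```

servo_tool(plan=[[1,[-25,-2,0],0],[1,[-42,-4,0],0],[1,[-48,-4,-15],0],[1,[-48,-4,-40],0],[1,[-48,-4,-60],0],[1,[-48,-4,-70],0],[1,[-48,-4,-70],0],[1,[-48,-4,-70],0]])

```text
t: 28.68
ee_pos: [456.1, -258.2, 75.5]
orientation: [-1.997, -2.424, 0.0]
ft_force: [0.1, -0.3, -1.6]
width: 9.7
grasp_force: 30.0
```

```bash
python3 - <<'E'
from feat import *
o=ctrl.get_obs(); im=ctrl.get_image('wrist'); cv2.imwrite('pics/w12.png',im); print(o['t'],o['ee_pos'],o['width'],o['grasp_force'],o['ft_force'])
c=cam('wrist',o); e=proj(c,(434,-326,28)); print('magnet exp',e,'round c',proj(c,(445,-292,22)))
for k,m in masks(im).items():
  if k!='oak':
    for b in blobs(m,60): print(k,b)
E
```

```text
28.6833 [ 456.11707775 -258.2457316    75.52178014] 9.728513666810622 29.99974373728037 [ 0.13393365 -0.34974621 -1.55495642]
magnet exp [269.00020733 323.2080108 ] round c [294.2294712  277.37165313]
brass ([231.0, 283.3], 443, [230.9, 284.7], [18.3, 29.1], 26.6)
brass ([293.6, 353.1], 195, [293.4, 352.0], [4.2, 58.0], 1.1)
white ([309.0, 226.8], 996, [313.5, 227.7], [35.8, 71.3], 64.9)
white ([308.9, 303.1], 77, [309.1, 303.5], [47.1, 2.0], 87.8)
white ([491.4, 299.6], 302, [491.3, 301.0], [22.6, 42.0], 78.1)
white ([534.6, 368.9], 77, [534.5, 369.5], [7.0, 11.0], 90.0)
```

servo_tool(plan=[[1,[0,0,-12],0],[1,[0,0,-18],0],[1,[0,0,-21],0],[1,[0,0,-22.5],0],[1,[0,0,-23.5],0],[1,[0,0,-24],0],[1,[0,0,-24],0],[1,[0,0,-24],0]])

```text
t: 29.4
ee_pos: [456.3, -258.4, 51.6]
orientation: [1.997, 2.424, 0.0]
ft_force: [-0.6, -0.3, -1.4]
width: 9.6
grasp_force: 30.0
```

servo_tool(plan=[[1,[0,0,-0.5],0],[1,[0,0,-0.8],0],[1,[0,0,-0.8],0],[0.6,[0,0,-0.8],0],[0.6,[0,0,-0.8],0],[0.6,[0,0,-0.8],0],[0.6,[0,0,-0.8],0],[0.6,[0,0,20],0],[0.6,[0,0,60],0],[0.6,[0,0,100],0]])

```text
t: 30.23
ee_pos: [454.9, -257.6, 151.2]
orientation: [-1.995, -2.421, 0.001]
ft_force: [1.4, 0.8, 0.3]
width: 35.5
grasp_force: 0.0
```

servo_tool(plan=[[0.6,[0,0,40],0],[0.6,[0,0,80],0],[0.6,[0,20,100],0],[0.6,[0,20,100],0],[0.6,[0,20,100],0]])

```text
t: 30.65
ee_pos: [456.5, -238.1, 252.3]
orientation: [1.995, 2.424, 0.001]
ft_force: [0.4, 0.0, -0.4]
width: 35.0
grasp_force: 0.0
```

```bash
python3 - <<'E'
from feat import *
o=ctrl.get_obs(); print(o['t'],o['ee_pos'],o['ft_force'])
w=ctrl.get_image('wrist');t=ctrl.get_image('top');s=ctrl.get_image('side')
for n,i in zip(('wf','tf','sf'),(w,t,s)): cv2.imwrite(f'pics/{n}.png',i)
ch=" .:-=+*#%@"
def asc(im,c,p,h,st=1):
    g=cv2.cvtColor(im,cv2.COLOR_BGR2GRAY); u,v=np.int32(proj(c,p)); print(p,(u,v))
    for r in range(max(0,v-h),min(400,v+h),2*st): print(''.join(ch[min(9,int(x)//22)] for x in g[r,max(0,u-int(h*1.4)):u+int(h*1.4):st]))
cs=cam('side');cw=cam('wrist',o)
asc(w,cw,(445,-292,22),95,3)
asc(s,cs,(456,-258,40),44)
asc(t,cam('top'),(440,315,12),46)
print('side: vane base',proj(cs,(456,-258,6)),'top',proj(cs,(456,-258,86)))
E
```

```text
30.65 [ 456.46621936 -238.10280315  252.28861776] [ 0.40915763  0.04980288 -0.38754489]
(445, -292, 22) (np.int32(301), np.int32(216))
*****************************************************************************************
********************************************+*+++++++++**********************************
***************************************+++*++++*++++++++++++++***************************
************************************==******+++****=-++++++++++++****++++++**************
********************************=+*+=--===--==------=++*+=+++++++++++++++++**************
****************************+++=:----=++*+****+++=+==----+*+-++++++++++++++**************
****************************=--=-+++++***+****+++***++*+-----+=++++++++++++**************
************************+*=---*+++++*+***+***+++****+*+++++--:-+=+++++++++***************
************************+---***++++++***++**+++*++++++++++++=::--+++++++++***************
***********************=-=++**+++++*****+***++%#*++###=+++++=++:::++++++++***************
**********************--++++**++++**+***+**+####===####*+++=+++==
[... 12729 characters left out ...]
+++++++++++++++++++++++++=-::---==++++===========-----======++++++++++++++++++++++++++++++++++++++++++++++++
+++++++++++++++++++++++++++++++++++++++++++++=-::----==+=======------======+++++++++++++++++++++++++++++++++++++++++++++++++++++
++++++++++++++++++++++++++++++++++++++++++++++=--========-----=======++++++++++++++++++++++++++++++++++++++++++++++++++++++++**+
++++++++++++++++++++++++++++++++++++++++++++++================+++++++++++++++++++++++++++++++++++++++++++++++++++++++++*+*+*****
+++**+*+++++++++++++++++++++++++++++++++++++++++++++++++++++++++++++++++++++++++++++++++++++++++++++++++++++++++++++++++++++++++
side: vane base [358.29323129 334.0190704 ] top [360.30632034 310.37926122]
```

The ring and long magnet lie apart in the oblong tray, and the vane stands clear of the short magnet in the round tray.

```bash
python3 -c "
from workcell import ctrl
print(ctrl.close_job())"
```

```text
the job is handed in; nothing more can be done
None
```

I handed the job in at about 31 s of robot time: the bar is in its rest and both kits are in their trays, each piece checked in a camera image after release, but the hand-in gave no verdict.

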